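# Seat the tube and hold the spark guard up at 60 degrees

### The arm

A 6-joint arm with a two-finger parallel gripper is mounted at the origin on the work surface. World frame = base frame: x ahead of the robot, y to its left, z up, the work surface at z = 0. Lengths are in mm, angles in rad, forces in N, time in s.
With the tool pointing down it reaches from about 250 to 775 mm from the base axis. Payload 8.9 kg.
Tool frame: the origin (TCP) lies midway between the tips of the shut fingers; the grasp point (between the pads) lies manip.hold_point_z behind it (manip.hold_point_z is the distance from the TCP to the grasp point, in mm); z points along the fingers, y is the line along which they close (so a half turn about z gives the same grasp; the last joint's range is limited). The gripper opens to 85 mm and grips with 20 to 120 N. Pads are 22 mm wide; open, the fingers measure 114 mm over their backs; the gripper's body (76 mm by 85 mm) begins 54 mm behind the grasp point. The pads swing forward as they close: fully open they stand 13 mm farther back than shut.
Start: joints at [-1.336, 0.291, -0.153, 1.127, 0, 1.431], TCP at [191.708, -488.745, 231.305] pointing down, gripper open.
Joint ranges: [-2.52, 2.52], [-0.91, 1.74], [-1.3, 1.37], [-1.96, 2.02], [-1.52, 1.47], [-3.14, 3.14]. Speed limits (rad/s): [2.22, 2.22, 2.79, 3.14, 3.14, 3.14].

### API

Orientations are given as a unit quaternion [x, y, z, w].
In Python, from cell import manip gives the robot as it stands.
- The arm moves only by the tool apply_moves, never from a script. Its argument "deltas" is a list of rows, each an object with "slide": the shift along the tool's x, y, z in units of 30 mm (1.0 is 30 mm), a list of three; "twist": the turn, a rotation vector about the tool's x, y, z in units of 6 degrees (1.0 is 6 degrees), a list of three; "hand": the finger opening in mm, from 0 to 85.4. In form: [{"slide": [tx, ty, tz], "twist": [wx, wy, wz], "hand": hand}, ...]. A call has 1 to 10 rows; each row shifts and turns the commanded pose from where the row before left it, along the tool's axes as they then stand; what a row does not reach is not made up. A row lasts 1/12 s, in which the tool goes at most 41.7 mm and 7.16 degrees, less where a joint would pass 70% of its speed; a pose out of reach is approached as far as the arm can. A call is refused whole if a number of a shift passes 1 or a number of a turn 1, either way. A call with a gripper value outside its range is refused whole. The fingers move at their own pace and stop on an object; "squeeze" is the grip in N (left out, the last holds). Time passes only in rows, so rows that do not move let the fingers close. It gives the time, the measured TCP pose, the force, the opening and the grip force at its end, in the units of the state.
- manip.get_state(): the state, without advancing time (a new reading comes with each control period).
- manip.read_camera(name): name is "scene" or "top" or "wrist"; returns the picture (400x640x3 uint8, red, green, blue); there is no depth.
- manip.camera_params(name): a dict with "vfov" (degrees; the focal length in pixels is half the picture's height over the tangent of half this angle, whatever the lens; pixels are square), "cx", "cy" (the principal point, pixels), "dist" ([k1, k2, p1, p2, k3] as OpenCV has them; the pictures are not rectified), "origin" and "orientation" of the camera in the world; the wrist camera has in their place "tool_from_camera" (4x4, takes a point from camera to tool coordinates, whose origin is the TCP and whose axes are the flange's). Camera axes: x right, y up, looking along -z (the intrinsics and any distortion apply to the point x, -y, -z); pixel columns grow to the right and rows downward; lengths in mm; the calibration is good to about 2 mm. A picture is of the moment at which its call begins: read the wrist's pose just before it. camera_params takes no time and is no camera call.
- manip.close_job(): hands the job in; it is judged then, once.
The state is a dict: "clock": time; "joint_positions": joint angles; "qvel": joint speeds; "joint_efforts": joint torques, N m; "tool_pos": TCP position; "eef_rot": TCP orientation; "force": force on the tool from outside, world axes, zero at the start; "wrist_torque": the same for the moment, N m; "width": finger opening in mm; "finger_force": force on a finger pad.
Only numpy, scipy, OpenCV 4.12 (cv2) and the standard library are available. Lean on these libraries where they do the work, as an engineer would, in place of code of your own. Each camera call takes 0.05 s, during which the arm holds its last target. There are 200 camera calls.

### The job

Set the loose square steel tube down into the notches of both red rests of the welding fixture, about centred lengthwise and fully down, without dropping it in, and let it go. Then lift the hinged amber spark guard (the yellow bar is its grip) until it stands 60 degrees up from its flat position (within 5 degrees), and finish while still holding it there: it falls back if released. Leave the parts tray, the meter and the screwdriver where they are.

Things in the scene. Friction and masses are not known exactly. Their poses are not given: they have to be found in the camera images.
- fixture: Fixed welding fixture, steel base 180 (x) x 290 mm (y -125 to +165), 10 thick. Two red rests at x = -55 and +55 mm, each 10 mm thick in x, 66 wide, with a notch centred on y = -85: flat seat 70 mm above the bench, 30 wide, cheeks rise 12 mm, then flare out to 94 mm above the bench. Guard on its +y side. Origin on the bench under the middle of the guard's hinge line; z up; position and yaw vary.
- seat (a point): Where the centre of the seated tube belongs: midway between the two rests, 82.5 mm above the bench; axes as the fixture's, the tube then lies along its x.
- tube: Loose square steel tube with closed ends, bright metal, 200 mm long (its x) by 25 x 25 mm, about 0.15 to 0.3 kg. Starts lying flat on the bench. Origin at the centre of its underside, z up.
- tube_center (a point): Centre of the tube, 12.5 mm above its underside.
- guard (a joint): Spark guard: amber panel in a grey frame, 150 mm along the hinge, reaching 165 mm out from it, 5 mm thick, plus a yellow U-shaped bar; 0.36 to 0.54 kg. Value in rad: 0 lying flat and level (the start), growing as the bar side lifts; stop at 1.40. Falls shut from any angle when let go. 60 degrees = 1.047.
- guard_hinge (a point): Middle of the guard's hinge axis, 75 mm above the bench; the axis runs along the fixture's x. Axes as the fixture's.
- guard_bar (a point): Middle of the guard's yellow grip bar: round, 10 mm thick, parallel to the hinge axis, 210 mm from it in the guard's plane; 100 mm clear between its legs, 40 mm clear to the panel's edge; 75 mm above the bench when flat, on the fixture's +y side. Turns with the guard; a gripper can keep pointing down: the bar turns between the pads.
- tray: Bystander: clear plastic two-compartment tray of nuts, 110 x 75 x 32 mm, 0.35 kg, loose. Origin at the centre of its underside.
- meter: Bystander: blue hand meter with dark screen, 70 x 85 x 36 mm, 0.3 kg, loose. Origin at the centre of its underside.
- screwdriver: Bystander: screwdriver with red handle, lying on the bench, loose.
Not all that is in view belongs to the job. Of the things that look like the tube, the smaller one is meant.

How it is judged (in metres and radians):
On the way, in this order (a step that is already met when the one before it is completed fails the run):
1. the tube lies fully down in both notches and has been let go (z of tube_center in the frame of fixture between 0.078 and 0.087 m and y of tube_center in the frame of fixture between -0.093 and -0.077 m and x of tube_center in the frame of fixture between -0.025 and 0.025 m and angle between the x axis of tube and the x axis of fixture, either way round below 0.08 rad and linear speed of tube below 0.03 m/s and contact force between the fingers and tube below 0.1 N), for 0.2 s.
2. the guard has been lifted past 45 degrees and is held by the fingers (value of joint guard above 0.785 rad and contact force between the fingers and guard above 0.3 N), for 0.1 s.
At the end, for the whole second after the job is handed in: The tube lies at rest in both notches (centre within 4.5 mm of the seat's height, 8 mm across, 25 mm lengthwise, along the rests within 4.5 degrees), not touched by the fingers; the guard stands still at 55 to 65 degrees, held by the fingers and leaning on nothing else (all of step 1 and contact force between the fingers and guard above 0.3 N and value of joint guard between 0.96 and 1.134 rad and velocity of joint guard between -0.15 and 0.15 rad/s and contact force between guard and tube below 0.1 N and contact force between guard and tray below 0.1 N and contact force between guard and meter below 0.1 N and contact force between guard and screwdriver below 0.1 N); the arm keeps its last pose, push and grip.
It fails at once if the tray of small parts is moved more than 30 mm (distance of tray from where it was at the start of the episode above 0.03 m).
It fails at once if the blue meter is moved more than 30 mm (distance of meter from where it was at the start of the episode above 0.03 m).
It fails at once if the screwdriver is moved more than 30 mm (distance of screwdriver from where it was at the start of the episode above 0.03 m).
It fails at once if the tube is let fall from more than 25 mm above the rests (z of tube_center in the frame of fixture above 0.1095 m and contact force between the fingers and tube below 0.01 N and linear speed of tube above 0.15 m/s).
It also fails if it takes over 59 s, if anything falls off the work surface, if the arm or the gripper's body presses on something with over 40 N, if the wrist force passes 120 N, or if a joint passes its speed limit or range.

## Working session

There is one attempt and no reset: what is moved stays moved. The work goes in short steps, Python scripts to look and compute and a tool call to move; the robot and the scene stay as the last step left them, time stands still between calls to the robot, and variables do not carry over. Pictures are saved under pics/ and viewed, at most 10 in all, crops included, and the job is handed in when it is done.

Besides the shell and the picture viewer there is one more tool, called by a JSON object that holds its "fn" and its "kwargs". apply_moves: Moves the arm, as the interface text tells. Its arguments: {"type":"object","properties":{"deltas":{"type":"array"},"squeeze":{"type":"number"}},"required":["deltas"]}

```bash
mkdir -p pics; python3 - <<'E'
from cell import manip
import cv2
for n in("scene","top"):
    cv2.imwrite(f"pics/{n}0.png",manip.read_camera(n)[:,:,::-1]); print(n,manip.camera_params(n))
print(manip.camera_params("wrist"),manip.hold_point_z); print(manip.get_state())
E
```

```text
scene {'vfov': 46.42966577100931, 'cx': 318.20162236661923, 'cy': 201.32474092949658, 'dist': array([-0.10440319,  0.        ,  0.        ,  0.        ,  0.        ]), 'origin': array([1184.97669666,   -5.46722318, 1274.27300614]), 'orientation': array([0.18012371, 0.18105787, 0.68506717, 0.6822437 ])}
top {'vfov': 51.665730882204926, 'cx': 319.8050783020431, 'cy': 199.84897485101965, 'dist': array([-0.0984576,  0.       ,  0.       ,  0.       ,  0.       ]), 'origin': array([ 446.79865441,    7.24043992, 1138.92925794]), 'orientation': array([ 0.01478864, -0.02613302, -0.7053712 ,  0.70820183])}
{'vfov': 63.913833871013075, 'cx': 317.39316460018813, 'cy': 198.86527343187058, 'dist': array([-0.05815888,  0.        ,  0.        ,  0.        ,  0.        ]), 'tool_from_camera': array([[-7.94256883e-04,  9.46752624e-01,  3.21960926e-01,
         8.34382074e+01],
       [ 9.99999548e-01,  5.83621319e-04,  7.50747961e-04,
         1.86418695e-01],
       [ 5.22869342e-04,  3.21961377e-01, -9.46752660e-01,
        -1.41900581e+02],
       [ 0.00000000e+00,  0.00000000e+00,  0.00000000e+00,
         1.00000000e+00]])} 18.700000000000003
{'clock': 0.1, 'joint_positions': array([-1.33631241e+00,  2.91236352e-01, -1.54042893e-01,  1.12670976e+00,
       -2.87917196e-05,  1.43151838e+00]), 'qvel': array([ 0.00030431,  0.00040097,  0.00426715, -0.001413  ,  0.00056448,
       -0.00107425]), 'joint_efforts': array([ 2.40557456e-03, -5.37978995e+01,  3.31919217e+01,  9.20973485e-03,
       -2.16561598e-04, -4.01637294e-06]), 'tool_pos': array([ 191.60078715, -488.36327385,  230.78626196]), 'eef_rot': array([ 9.82588345e-01,  1.85795020e-01, -4.27564131e-05, -5.94979810e-04]), 'force': array([ 0.44827926, -0.10901518,  0.13561383]), 'wrist_torque': array([ 0.04821499,  0.0047067 , -0.03160237]), 'finger_force': 0.0, 'width': 85.02199278191095}
```

View pics/top0.png

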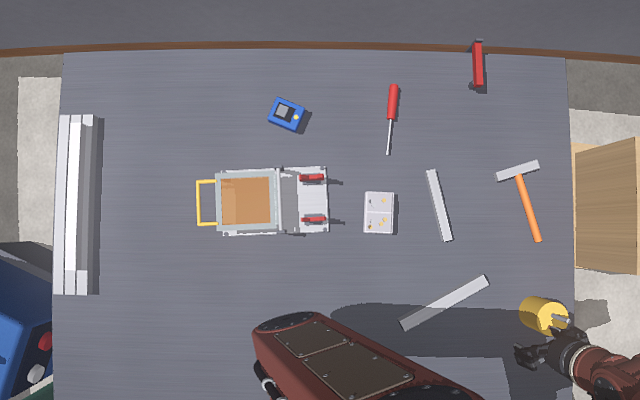

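View pics/scene0.png

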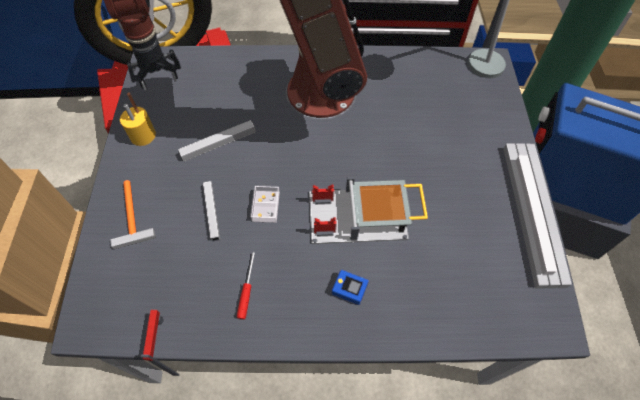

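```bash
cat > h.py <<'E'
import numpy as np, cv2
from scipy.spatial.transform import Rotation as R
from cell import manip
def cam(n,s=None):
    p=manip.camera_params(n)
    if n=="wrist":
        T=p["tool_from_camera"]; r=R.from_quat(s["eef_rot"]).as_matrix()
        M=r@T[:3,:3]; o=s["tool_pos"]+r@T[:3,3]
    else: M=R.from_quat(p["orientation"]).as_matrix(); o=p["origin"]
    f=200/np.tan(np.radians(p["vfov"]/2)); K=np.array([[f,0,p["cx"]],[0,f,p["cy"]],[0,0,1.]])
    return K,p["dist"],M,o
def px2w(n,uv,z,s=None):
    K,d,M,o=cam(n,s); q=cv2.undistortPoints(np.array(uv,float).reshape(-1,1,2),K,d)[:,0]
    D=np.c_[q[:,0],-q[:,1],-np.ones(len(q))]@M.T
    return o+D*((np.broadcast_to(z,len(q))-o[2])/D[:,2])[:,None]
def w2px(n,P,s=None):
    K,d,M,o=cam(n,s); c=(np.array(P,float)-o)@M; c*=[1,-1,-1]
    return cv2.projectPoints(c,np.zeros(3),np.zeros(3),K,d)[0][:,0]
E
python3 - <<'E'
import cv2
a=cv2.imread("pics/top0.png")
c=cv2.resize(a[155:245,190:350],None,fx=5,fy=5,interpolation=cv2.INTER_CUBIC); cv2.imwrite("pics/c1.png",c)
c=cv2.resize(a[160:335,395:550],None,fx=3.4,fy=3.4,interpolation=cv2.INTER_CUBIC); cv2.imwrite("pics/c2.png",c)
E
```

```text
(no output)
```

View pics/c1.png

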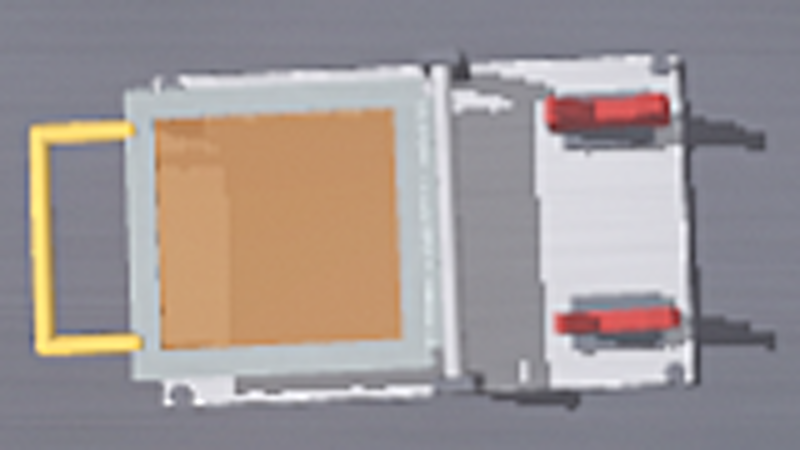

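View pics/c2.png

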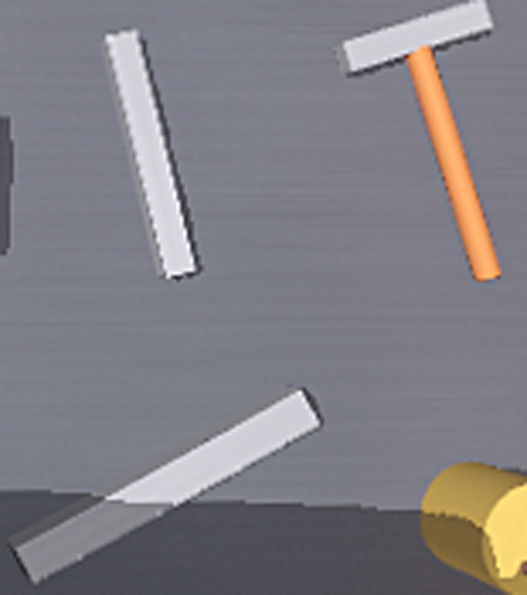

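Candidates in the top view: bar (440,205), larger bar (445,302), hammer head (517,170) and long tube stack (80,205). The crop shows the bar at (440,205) is about 73 px, which is about 200 mm. The other is about 100 px, so (440,205) is the tube. Next I'll fit the fixture pose.

```bash
python3 - <<'E'
from h import *
from scipy.optimize import least_squares
uv=lambda l,s,ox,oy:[((a+.5)/s-.5+ox,(b+.5)/s-.5+oy) for a,b in l]
t=px2w("top",uv([(108,36),(138,31),(198,268),(164,277)],3.4,395,160),25)
m=t.mean(0);ax=(t[0]+t[1]-t[2]-t[3])/2
print("tube",m,np.linalg.norm(ax),np.degrees(np.arctan2(ax[1],ax[0])), np.linalg.norm(t[0]-t[1]))
t2=px2w("top",uv([(10,545),(302,388),(322,422),(35,583)],3.4,395,160),25);print(np.linalg.norm(t2[0]-t2[1]))
F=np.array([[90,-125,10],[-90,-125,10],[0,210,75],[75,165,77.5],[-75,165,77.5],[55,-85,94],[-55,-85,94]],float)
U=np.array(uv([(681,58),(695,383),(40,240),(127,90),(135,380),(607,106),(617,318)],5,190,155))
def tw(p): return F@R.from_euler('z',p[2]).as_matrix().T+[p[0],p[1],0]
r=least_squares(lambda p:(w2px("top",tw(p))-U).ravel(),[450,100,0]);p=r.x
print("fix",p,np.degrees(p[2]));print(r.fun.reshape(-1,2).round(2))
M=R.from_euler('z',p[2]).as_matrix();o=np.array([p[0],p[1],0])
for q in([0,-85,82.5],[0,210,75]):print(M@q+o)
# same in the scene view
print(w2px("scene",tw(p)).round(1))
print(px2w("top",[(380,213),(389,120)],30))
E
python3 - <<'E'
import cv2
a=cv2.imread("pics/scene0.png")
cv2.imwrite("pics/c3.png",cv2.resize(a[150:270,170:440],None,fx=2.96,fy=2.96,interpolation=cv2.INTER_CUBIC))
E
```

```text
tube [ 500.00646393 -337.80822953   25.        ] 197.72015631620283 13.241176444390224 25.140528900736562
268.36678767685095
fix [5.10394372e+02 9.47538582e+01 4.69666123e-02] 2.6909886625438104
[[-0.38 -0.38]
 [-0.27  0.12]
 [ 0.84 -0.23]
 [-0.36  0.11]
 [-0.29  0.1 ]
 [ 0.3  -0.31]
 [ 0.13  0.56]]
[514.38506609   9.84759014  82.5       ]
[500.53500866 304.5222852   75.        ]
[[312.3 242. ]
 [310.2 190.1]
 [423.4 200.7]
 [412.2 223.4]
 [405.3 179.5]
 [325.5 218. ]
 [323.6 185.2]]
[[ 476.30253707 -172.90551041   30.        ]
 [ 731.51802113 -199.64929985   30.        ]]
```

View pics/c3.png

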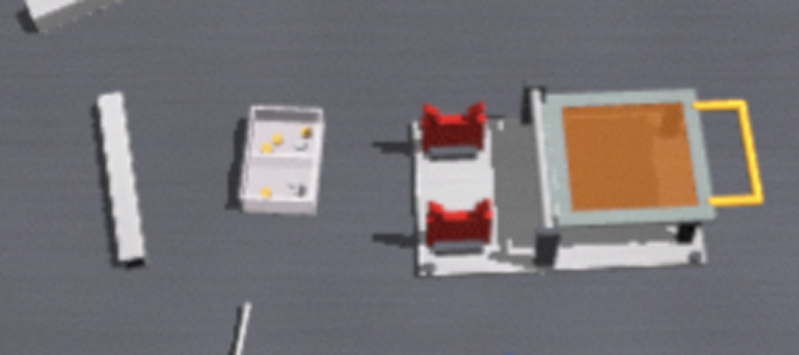

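Tube is at about (500,-338), heading 13.2°; fixture yaw is 2.7°. In the scene view the fitted fixture points agree within about 1 px. Now moving above the tube.

{"fn": "apply_moves", "kwargs": {"deltas": [{"slide":[1,-0.08,0.2],"twist":[0,0,0],"hand":85},{"slide":[1,-0.08,0.2],"twist":[0,0,0],"hand":85},{"slide":[1,-0.08,0.2],"twist":[0,0,0],"hand":85},{"slide":[1,-0.08,0.2],"twist":[0,0,0],"hand":85},{"slide":[1,-0.08,0.2],"twist":[0,0,0],"hand":85},{"slide":[1,-0.08,0.2],"twist":[0,0,0],"hand":85},{"slide":[1,-0.08,0.2],"twist":[0,0,0],"hand":85},{"slide":[1,-0.08,0.2],"twist":[0,0,0],"hand":85},{"slide":[1,-0.08,0.2],"twist":[0,0,0],"hand":85},{"slide":[1,-0.08,0.2],"twist":[0,0,0],"hand":85}]}}

```text
clock: 0.93
tool_pos: [463.3, -355.8, 170.7]
eef_rot: [0.983, 0.186, -0.0, -0.0]
force: [-0.3, 0.4, 0.2]
width: 85.1
finger_force: 0.0
```

{"fn": "apply_moves", "kwargs": {"deltas": [{"slide":[0.7,-0.06,0.3],"twist":[0,0,0],"hand":85},{"slide":[0.7,-0.06,0.3],"twist":[0,0,0],"hand":85},{"slide":[0,0,0],"twist":[0,0,0.7],"hand":85},{"slide":[0,0,0],"twist":[0,0,0.67],"hand":85},{"slide":[0,0,0],"twist":[0,0,0],"hand":85},{"slide":[0,0,0],"twist":[0,0,0],"hand":85},{"slide":[0,0,0],"twist":[0,0,0],"hand":85}]}}

```text
clock: 1.52
tool_pos: [499.8, -338.3, 153.2]
eef_rot: [0.993, 0.116, -0.0, -0.0]
force: [-0.1, -0.7, 0.5]
width: 85.0
finger_force: 0.0
```

```bash
python3 - <<'E'
from h import *
s=manip.get_state(); a=manip.read_camera("wrist"); cv2.imwrite("pics/w1.png",a[:,:,::-1])
import pickle; pickle.dump(s,open("s1.pkl","wb"))
print(s["tool_pos"],R.from_quat(s["eef_rot"]).as_matrix().round(4),s["force"])
E
```

```text
[ 499.81348514 -338.25527598  153.24904305] [[ 9.731e-01  2.302e-01 -2.000e-04]
 [ 2.302e-01 -9.731e-01  1.000e-04]
 [-1.000e-04 -2.000e-04 -1.000e+00]] [-0.07817154 -0.72134272  0.48245972]
```

View pics/w1.png

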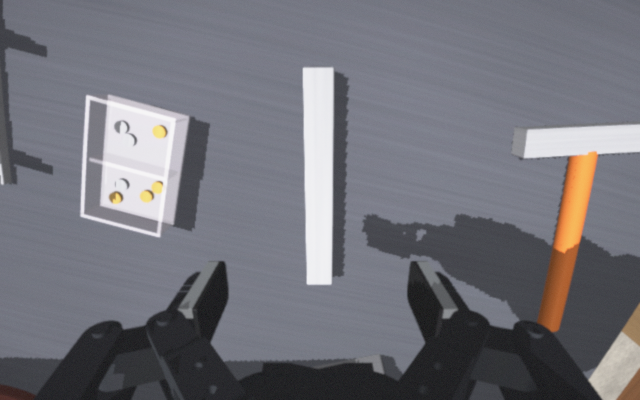

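The tube runs from (318,68) to (319,284) and is well aligned between the fingers; I'll check the numbers.

```bash
python3 - <<'E'
from h import *
import pickle; s=pickle.load(open("s1.pkl","rb"))
t=px2w("wrist",[(303.5,68),(333,68),(331.5,284),(307,284.5)],25,s); m=t.mean(0); ax=(t[0]+t[1]-t[2]-t[3])/2
r=R.from_quat(s["eef_rot"]).as_matrix()
print(m,np.linalg.norm(ax),np.degrees(np.arctan2(ax[1],ax[0])),np.degrees(np.arctan2(r[1,0],r[0,0])),"tool-rel",(m-s["tool_pos"])@r)
E
```

```text
[ 501.72990993 -338.97037666   25.        ] 197.68067827690268 13.594903170425331 13.308044506452235 tool-rel [  1.71566015   1.15753648 128.24865581]
```

{"fn": "apply_moves", "kwargs": {"deltas": [{"slide":[0.03,0.03,0.95],"twist":[0,0,-0.03],"hand":85},{"slide":[0.02,0,0.95],"twist":[0,0,0],"hand":85},{"slide":[0,0,0.95],"twist":[0,0,0],"hand":85},{"slide":[0,0,0.95],"twist":[0,0,0],"hand":85},{"slide":[0,0,0.7],"twist":[0,0,0],"hand":85},{"slide":[0,0,0.4],"twist":[0,0,0],"hand":60},{"slide":[0,0,0],"twist":[0,0,0],"hand":40},{"slide":[0,0,0],"twist":[0,0,0],"hand":30},{"slide":[0,0,0],"twist":[0,0,0],"hand":15},{"slide":[0,0,0],"twist":[0,0,0],"hand":15}], "squeeze": 60}}

```text
clock: 2.4
tool_pos: [502.6, -339.5, 8.0]
eef_rot: [0.993, 0.117, 0.001, 0.001]
force: [0.1, 4.6, 0.1]
width: 24.8
finger_force: 0.8
```

{"fn": "apply_moves", "kwargs": {"deltas": [{"slide":[0,0,0],"twist":[0,0,0],"hand":15},{"slide":[0,0,0],"twist":[0,0,0],"hand":15},{"slide":[0,0,0],"twist":[0,0,0],"hand":15},{"slide":[0,0,0],"twist":[0,0,0],"hand":15}]}}

```text
clock: 2.73
tool_pos: [502.8, -339.7, 8.2]
eef_rot: [0.993, 0.117, 0.001, 0.001]
force: [-0.7, -0.9, 6.3]
width: 23.7
finger_force: 60.4
```

{"fn": "apply_moves", "kwargs": {"deltas": [{"slide":[0,0,-0.4],"twist":[0,0,0],"hand":15},{"slide":[0,0,-0.8],"twist":[0,0,0],"hand":15},{"slide":[0,0,-0.8],"twist":[0,0,0],"hand":15},{"slide":[0,0,-0.8],"twist":[0,0,0],"hand":15},{"slide":[0,0,-0.8],"twist":[0,0,0],"hand":15},{"slide":[0,0,-0.7],"twist":[0,0,0.6],"hand":15},{"slide":[0,0,-0.4],"twist":[0,0,0.6],"hand":15},{"slide":[0,0,0],"twist":[0,0,0.6],"hand":15},{"slide":[0,0,0],"twist":[0,0,0],"hand":15},{"slide":[0,0,0],"twist":[0,0,0],"hand":15}]}}

```text
clock: 3.57
tool_pos: [501.6, -338.6, 148.1]
eef_rot: [1.0, 0.023, 0.0, 0.0]
force: [-0.7, 0.6, -2.2]
width: 23.6
finger_force: 59.3
```

{"fn": "apply_moves", "kwargs": {"deltas": [{"slide":[0.1,-0.7,0],"twist":[0,0,0],"hand":15},{"slide":[0.1,-1,0],"twist":[0,0,0],"hand":15},{"slide":[0.1,-1,0],"twist":[0,0,0],"hand":15},{"slide":[0.1,-1,0],"twist":[0,0,0],"hand":15},{"slide":[0.1,-1,0],"twist":[0,0,0],"hand":15},{"slide":[0.1,-1,0],"twist":[0,0,0],"hand":15},{"slide":[0.1,-1,0],"twist":[0,0,0],"hand":15},{"slide":[0.1,-1,0],"twist":[0,0,0],"hand":15},{"slide":[0.1,-1,0],"twist":[0,0,0],"hand":15},{"slide":[0,-1,0],"twist":[0,0,0],"hand":15}]}}

```text
clock: 4.4
tool_pos: [515.3, -45.3, 147.1]
eef_rot: [1.0, 0.024, -0.0, -0.0]
force: [0.9, 0.3, -2.7]
width: 23.5
finger_force: 59.5
```

{"fn": "apply_moves", "kwargs": {"deltas": [{"slide":[0,-0.9,0],"twist":[0,0,0],"hand":15},{"slide":[0,-0.6,0],"twist":[0,0,0],"hand":15},{"slide":[0,-0.3,0],"twist":[0,0,0],"hand":15},{"slide":[0,0,0],"twist":[0,0,0],"hand":15},{"slide":[0,0,0],"twist":[0,0,0],"hand":15},{"slide":[0,0,0],"twist":[0,0,0],"hand":15},{"slide":[0,0,0],"twist":[0,0,0],"hand":15}]}}

```text
clock: 4.98
tool_pos: [513.2, 6.1, 147.2]
eef_rot: [1.0, 0.022, -0.0, 0.0]
force: [0.2, 0.2, -1.6]
width: 23.5
finger_force: 59.5
```

```bash
python3 - <<'E'
from h import *
s=manip.get_state(); a=manip.read_camera("wrist"); cv2.imwrite("pics/w2.png",a[:,:,::-1])
import pickle; pickle.dump(s,open("s2.pkl","wb"))
print(s["tool_pos"],R.from_quat(s["eef_rot"]).as_matrix().round(4),s["force"],s["width"],s["finger_force"],s["clock"])
cv2.imwrite("pics/top2.png",manip.read_camera("top")[:,:,::-1])
# where the fitted fixture should appear
M=R.from_euler('z',.04697).as_matrix()
print(w2px("wrist",np.array([[55,-85-33,94],[55,-85+33,94],[55,-100,70],[55,-70,70],[90,-125,10],[75,0,77.5]])@M.T+[510.4,94.75,0],s).round(1))
E
```

```text
[513.181903     6.10614195 147.20985594] [[ 9.99e-01  4.41e-02 -2.00e-04]
 [ 4.41e-02 -9.99e-01 -2.00e-04]
 [-2.00e-04  2.00e-04 -1.00e+00]] [ 0.22548946  0.22505732 -1.55826063] 23.50504148884333 59.49290871620178 4.9833
[[365.7 137.2]
 [256.8 137.7]
 [334.1 132.3]
 [289.7 132.5]
 [361.3  80.4]
 [179.2 103.7]]
```

View pics/w2.png

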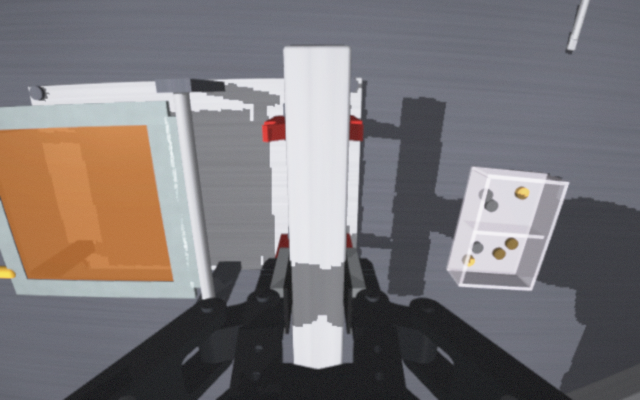

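```bash
python3 - <<'E'
import cv2
a=cv2.imread("pics/w2.png")
cv2.imwrite("pics/c4.png",cv2.resize(a[30:150,240:400],None,fx=5,fy=5,interpolation=cv2.INTER_CUBIC))
E
```

```text
(no output)
```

View pics/c4.png

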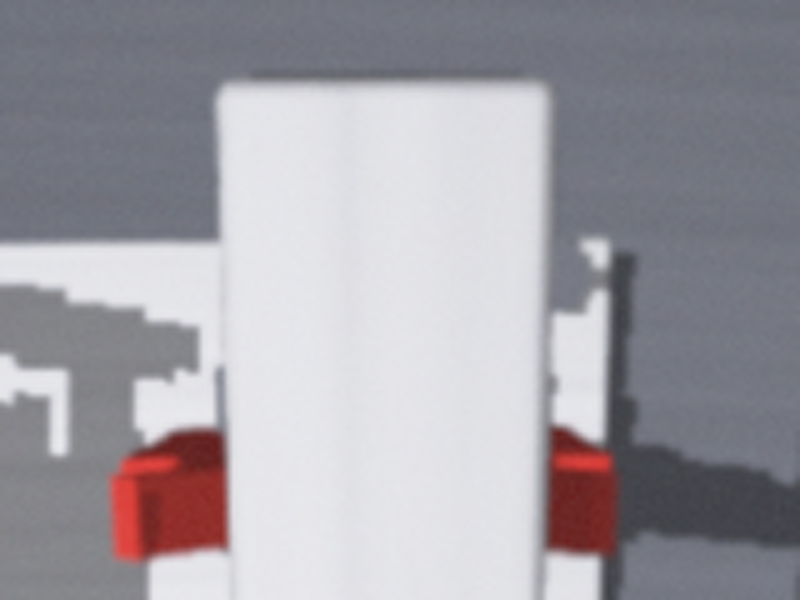

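The rest's top spans u≈263–363 (centre 313) at row 131, and the tube is centred at u≈316.8. The tool therefore needs to shift about 3 mm in +y, then descend slowly while I watch the force.

{"fn": "apply_moves", "kwargs": {"deltas": [{"slide":[0.05,-0.11,0.3],"twist":[0,0,-0.02],"hand":15},{"slide":[0,0,0.4],"twist":[0,0,0],"hand":15},{"slide":[0,0,0.4],"twist":[0,0,0],"hand":15},{"slide":[0,0,0.3],"twist":[0,0,0],"hand":15},{"slide":[0,0,0.15],"twist":[0,0,0],"hand":15},{"slide":[0,0,0.1],"twist":[0,0,0],"hand":15},{"slide":[0,0,0],"twist":[0,0,0],"hand":15},{"slide":[0,0,0],"twist":[0,0,0],"hand":15},{"slide":[0,0,0],"twist":[0,0,0],"hand":15}]}}

```text
clock: 5.83
tool_pos: [514.9, 10.5, 98.3]
eef_rot: [1.0, 0.024, 0.0, 0.0]
force: [-0.1, -0.3, -2.6]
width: 23.6
finger_force: 59.5
```

{"fn": "apply_moves", "kwargs": {"deltas": [{"slide":[0,0,0.1],"twist":[0,0,0],"hand":15},{"slide":[0,0,0.1],"twist":[0,0,0],"hand":15},{"slide":[0,0,0.1],"twist":[0,0,0],"hand":15},{"slide":[0,0,0],"twist":[0,0,0],"hand":15},{"slide":[0,0,0],"twist":[0,0,0],"hand":15}]}}

```text
clock: 6.25
tool_pos: [514.3, 10.6, 88.6]
eef_rot: [1.0, 0.024, -0.0, -0.0]
force: [0.4, -0.0, -3.0]
width: 23.9
finger_force: 59.5
```

{"fn": "apply_moves", "kwargs": {"deltas": [{"slide":[0,0.02,0.08],"twist":[0,0,0],"hand":15},{"slide":[0,0,0.08],"twist":[0,0,0],"hand":15},{"slide":[0,0,0.08],"twist":[0,0,0],"hand":15},{"slide":[0,0,0],"twist":[0,0,0],"hand":15},{"slide":[0,0,0],"twist":[0,0,0],"hand":15}]}}

```text
clock: 6.67
tool_pos: [514.4, 9.9, 81.4]
eef_rot: [1.0, 0.024, -0.0, -0.0]
force: [0.1, 0.4, -2.8]
width: 23.6
finger_force: 59.5
```

{"fn": "apply_moves", "kwargs": {"deltas": [{"slide":[0,0,0.05],"twist":[0,0,0],"hand":15},{"slide":[0,0,0.05],"twist":[0,0,0],"hand":15},{"slide":[0,0,0],"twist":[0,0,0],"hand":15},{"slide":[0,0,0],"twist":[0,0,0],"hand":15}]}}

```text
clock: 7.0
tool_pos: [514.4, 9.9, 78.5]
eef_rot: [1.0, 0.024, -0.0, -0.0]
force: [1.0, 0.1, -2.1]
width: 23.6
finger_force: 59.5
```

{"fn": "apply_moves", "kwargs": {"deltas": [{"slide":[0,0,0.05],"twist":[0,0,0],"hand":15},{"slide":[0,0,0.05],"twist":[0,0,0],"hand":15},{"slide":[0,0,0],"twist":[0,0,0],"hand":15},{"slide":[0,0,0],"twist":[0,0,0],"hand":15}]}}

```text
clock: 7.33
tool_pos: [514.7, 9.9, 78.1]
eef_rot: [1.0, 0.024, 0.001, 0.0]
force: [-10.8, 0.8, 31.8]
width: 23.9
finger_force: 63.8
```

{"fn": "apply_moves", "kwargs": {"deltas": [{"slide":[0,0,-0.07],"twist":[0,0,0],"hand":15},{"slide":[0,0,0],"twist":[0,0,0],"hand":15},{"slide":[0,0,0],"twist":[0,0,0],"hand":15}]}}

```text
clock: 7.58
tool_pos: [515.0, 9.9, 78.2]
eef_rot: [1.0, 0.024, 0.001, 0.0]
force: [-0.7, 0.7, 7.6]
width: 23.5
finger_force: 60.9
```

{"fn": "apply_moves", "kwargs": {"deltas": [{"slide":[0,0,0],"twist":[0,0,0],"hand":26},{"slide":[0,0,0],"twist":[0,0,0],"hand":32},{"slide":[0,0,0],"twist":[0,0,0],"hand":45},{"slide":[0,0,0],"twist":[0,0,0],"hand":60},{"slide":[0,0,0],"twist":[0,0,0],"hand":60},{"slide":[0,0,0],"twist":[0,0,0],"hand":60},{"slide":[0,0,0],"twist":[0,0,0],"hand":60}]}}

```text
clock: 8.17
tool_pos: [514.5, 9.9, 77.6]
eef_rot: [1.0, 0.024, -0.0, -0.0]
force: [0.6, -0.4, 0.0]
width: 60.1
finger_force: 0.0
```

{"fn": "apply_moves", "kwargs": {"deltas": [{"slide":[0,0,-0.4],"twist":[0,0,0],"hand":60},{"slide":[0,0,-0.8],"twist":[0,0,0],"hand":60},{"slide":[0,0,-0.8],"twist":[0,0,0],"hand":60},{"slide":[0,0,-0.8],"twist":[0,0,0],"hand":60},{"slide":[0,0,-0.5],"twist":[0,0,0],"hand":60},{"slide":[0,0,0],"twist":[0,0,0],"hand":60},{"slide":[0,0,0],"twist":[0,0,0],"hand":60},{"slide":[0,0,0],"twist":[0,0,0],"hand":60}]}}

```text
clock: 8.83
tool_pos: [514.0, 10.0, 175.9]
eef_rot: [1.0, 0.024, -0.001, -0.0]
force: [-0.3, 0.7, 0.4]
width: 60.4
finger_force: 0.0
```

```bash
python3 - <<'E'
from h import *
import pickle
s=manip.get_state(); a=manip.read_camera("wrist")[:,:,::-1]; pickle.dump(s,open("s3.pkl","wb"))
t=manip.read_camera("top")[:,:,::-1]
b=cv2.resize(a[0:400,150:450],None,fx=1.5,fy=1.5); c=cv2.resize(t[160:245,280:345],None,fx=5,fy=5,interpolation=cv2.INTER_CUBIC)
o=np.zeros((600,775,3),np.uint8); o[:600,:450]=b; o[:425,450:775]=c; cv2.imwrite("pics/m3.png",o)
print(s["tool_pos"],s["clock"])
M=R.from_euler('z',.04697).as_matrix()
print(w2px("top",np.array([[100,-85,95],[-100,-85,95],[100,-72.5,95],[100,-97.5,95]])@M.T+[510.4,94.75,0]))
E
```

```text
[514.03792578   9.99380536 175.90428091] 8.8333
[[310.55713341 157.9077348 ]
 [313.89868162 236.59748393]
 [305.65486645 158.10891083]
 [315.45790825 157.70779901]]
```

View pics/m3.png

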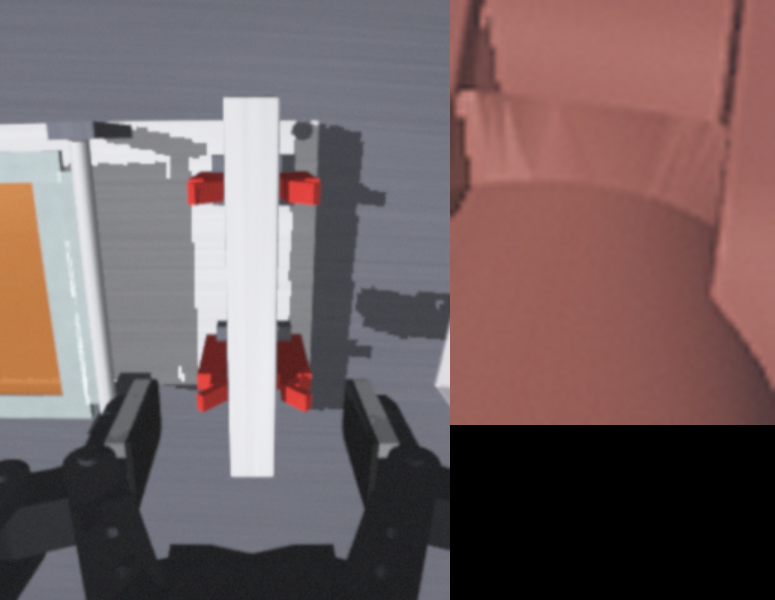

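The tube lies seated in both red rests: it is centred between the horns at x≈251 of the crop, and its ends overhang evenly. On to the bar.

{"fn": "apply_moves", "kwargs": {"deltas": [{"slide":[0,-0.85,0],"twist":[0,0,0],"hand":40},{"slide":[0,-1,0],"twist":[0,0,0],"hand":40},{"slide":[0,-1,0],"twist":[0,0,0],"hand":40},{"slide":[0,-1,0],"twist":[0,0,0],"hand":40},{"slide":[0,-1,0],"twist":[0,0,0],"hand":40},{"slide":[0,-1,0],"twist":[0,0,0],"hand":40},{"slide":[0,-1,0],"twist":[0,0,0],"hand":40},{"slide":[0,-1,0],"twist":[0,0,0],"hand":40},{"slide":[0,-1,0],"twist":[0,0,0],"hand":40},{"slide":[0,-1,0],"twist":[0,0,0],"hand":40}]}}

```text
clock: 9.77
tool_pos: [500.4, 203.9, 184.9]
eef_rot: [0.994, 0.099, -0.005, -0.044]
force: [-0.2, -0.4, 0.1]
width: 40.0
finger_force: 0.0
```

{"fn": "apply_moves", "kwargs": {"deltas": [{"slide":[0,0,0.3],"twist":[0,0,0],"hand":40},{"slide":[0,0,0.3],"twist":[0,0,0],"hand":40},{"slide":[0,0,0],"twist":[0,0,0],"hand":40},{"slide":[0,0,0],"twist":[0,0,0],"hand":40},{"slide":[0,0,0],"twist":[0,0,0],"hand":40}]}}

```text
clock: 10.18
tool_pos: [500.2, 203.2, 166.5]
eef_rot: [0.994, 0.099, -0.005, -0.044]
force: [0.2, -0.5, 0.1]
width: 40.0
finger_force: 0.0
```

```bash
python3 - <<'E'
from h import *
import pickle
s=manip.get_state(); a=manip.read_camera("wrist")[:,:,::-1]; pickle.dump(s,open("s4.pkl","wb")); cv2.imwrite("pics/w4.png",a)
print(s["tool_pos"],s["eef_rot"],s["clock"])
M=R.from_euler('z',.04697).as_matrix()
print(w2px("wrist",np.array([[55,210,75],[0,210,75],[75,165,77.5]])@M.T+[510.4,94.75,0],s).round(1))
E
```

```text
[500.23355503 203.15644395 166.50810827] [ 0.99415094  0.09860307 -0.00508893 -0.04376586] 10.1833
[[204.1 104. ]
 [201.5 175.8]
 [266.1  84.4]]
```

View pics/w4.png

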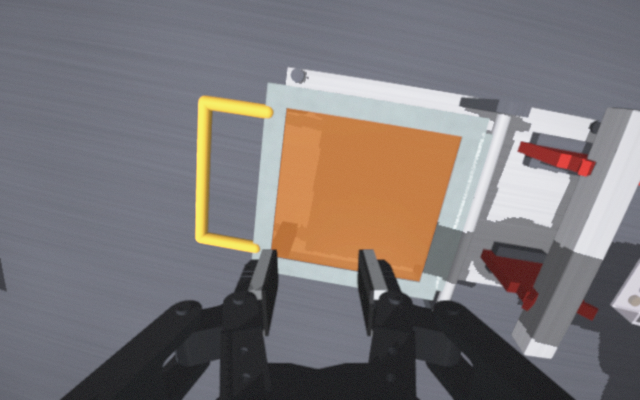

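The arm stopped short and yawed. The bar is at about (203,170) and the tube still lies parallel to the hinge. Checking the joints.

```bash
python3 - <<'E'
from h import *
import pickle
for n in("s1","s3","s4"):
    s=pickle.load(open(n+".pkl","rb")); print(n,s["joint_positions"].round(3),s["tool_pos"].round(0),s["joint_efforts"].round(1))
r=R.from_quat(s["eef_rot"]).as_matrix();print(r.round(3))
b=px2w("wrist",[(206,103),(201,238)],75,s);print(b)
E
```

```text
s1 [-0.716  0.489 -0.063  1.019 -0.     2.193] [ 500. -338.  153.] [  0.3 -65.3  31.8   0.    0.    0. ]
s3 [-0.123  0.31  -0.278  0.984  0.     2.972] [514.  10. 176.] [  0.  -54.5  32.3   0.    0.    0. ]
s4 [ 0.197  0.357 -0.238  0.977  0.088  3.141] [500. 203. 167.] [  0.2 -55.8  30.9   0.    0.4   0. ]
[[ 0.981  0.196 -0.019]
 [ 0.196 -0.977  0.086]
 [-0.001 -0.088 -0.996]]
[[556.42698702 305.72719155  75.        ]
 [446.12674607 300.88486336  75.        ]]
```

Joint 6 is at its limit, so I'll use the half-turned grasp. I'll turn −171° about tool z and remove the tilt.

{"fn": "apply_moves", "kwargs": {"deltas": [{"slide":[0,0,-0.5],"twist":[0,0,-1],"hand":40},{"slide":[0,0,0],"twist":[-0.84,0,0],"hand":40},{"slide":[0,0,0],"twist":[0,0,-1],"hand":40},{"slide":[0,0,0],"twist":[0,0,-1],"hand":40},{"slide":[0,0,0],"twist":[0,0,-1],"hand":40},{"slide":[0,0,0],"twist":[0,0,-1],"hand":40},{"slide":[0,0,0],"twist":[0,0,-1],"hand":40},{"slide":[0,0,0],"twist":[0,0,-1],"hand":40},{"slide":[0,0,0],"twist":[0,0,-1],"hand":40},{"slide":[0,0,0],"twist":[0,0,-1],"hand":40}]}}

```text
clock: 11.07
tool_pos: [500.9, 202.0, 182.0]
eef_rot: [0.841, 0.542, 0.004, 0.001]
force: [-0.1, 0.4, -0.4]
width: 39.9
finger_force: 0.0
```

{"fn": "apply_moves", "kwargs": {"deltas": [{"slide":[0,0,0],"twist":[0,0,-1],"hand":40},{"slide":[0,0,0],"twist":[0,0,-1],"hand":40},{"slide":[0,0,0],"twist":[0,0,-1],"hand":40},{"slide":[0,0,0],"twist":[0,0,-1],"hand":40},{"slide":[0,0,0],"twist":[0,0,-1],"hand":40},{"slide":[0,0,0],"twist":[0,0,-1],"hand":40},{"slide":[0,0,0],"twist":[0,0,-1],"hand":40},{"slide":[0,0,0],"twist":[0,0,-1],"hand":40},{"slide":[0,0,0],"twist":[0,0,-1],"hand":40},{"slide":[0,0,0],"twist":[0,0,-1],"hand":40}]}}

```text
clock: 11.9
tool_pos: [500.9, 202.0, 182.0]
eef_rot: [0.457, 0.889, 0.003, 0.003]
force: [0.4, -0.7, -0.1]
width: 40.1
finger_force: 0.0
```

{"fn": "apply_moves", "kwargs": {"deltas": [{"slide":[0,0,0],"twist":[0,0,-1],"hand":40},{"slide":[0,0,0],"twist":[0,0,-1],"hand":40},{"slide":[0,0,0],"twist":[0,0,-1],"hand":40},{"slide":[0,0,0],"twist":[0,0,-1],"hand":40},{"slide":[0,0,0],"twist":[0,0,-1],"hand":40},{"slide":[0,0,0],"twist":[0,0,-1],"hand":40},{"slide":[0,0,0],"twist":[0,0,-1],"hand":40},{"slide":[0,0,0],"twist":[0,0,-1],"hand":40},{"slide":[0,0,0],"twist":[0,0,-1],"hand":40},{"slide":[0,0,0],"twist":[0,0,-0.57],"hand":40}]}}

```text
clock: 12.73
tool_pos: [500.9, 202.0, 182.0]
eef_rot: [-0.027, 1.0, 0.001, 0.004]
force: [0.0, -0.0, -0.9]
width: 40.0
finger_force: 0.0
```

{"fn": "apply_moves", "kwargs": {"deltas": [{"slide":[0,0.5,0],"twist":[0,0,0],"hand":40},{"slide":[0,0.8,0],"twist":[0,0,0],"hand":40},{"slide":[0,0,0],"twist":[0,0,0],"hand":40},{"slide":[0,0,0],"twist":[0,0,0],"hand":40},{"slide":[0,0,0],"twist":[0,0,0],"hand":40}]}}

```text
clock: 13.15
tool_pos: [498.8, 240.8, 181.8]
eef_rot: [-0.024, 1.0, 0.001, 0.004]
force: [0.3, -0.3, -0.2]
width: 40.5
finger_force: 0.0
```

```bash
python3 - <<'E'
from h import *
s=manip.get_state(); r=R.from_quat(s["eef_rot"]).as_matrix()
T=np.array([[-.9989,-.047,0],[-.047,.9989,0],[0,0,-1]]).T
print(s["clock"],s["tool_pos"],"twist units",(R.from_matrix(r.T@T).as_rotvec(degrees=True)/6).round(3),s["joint_positions"].round(3))
print("slide after twist",(T.T@(np.array([500.8,304.6,140])-s["tool_pos"])/30).round(3))
E
```

```text
13.15 [498.77122521 240.83499896 181.83689437] twist units [0.016 0.078 0.013] [ 3.180e-01  3.700e-01 -1.730e-01  1.019e+00 -1.000e-03  2.700e-01]
slide after twist [-0.167  2.12   1.395]
```

{"fn": "apply_moves", "kwargs": {"deltas": [{"slide":[-0.17,0.5,0],"twist":[0.02,0.08,0.01],"hand":40},{"slide":[0,0.8,0],"twist":[0,0,0],"hand":40},{"slide":[0,0.6,0.4],"twist":[0,0,0],"hand":40},{"slide":[0,0.2,0.4],"twist":[0,0,0],"hand":40},{"slide":[0,0,0.4],"twist":[0,0,0],"hand":40},{"slide":[0,0,0],"twist":[0,0,0],"hand":40},{"slide":[0,0,0],"twist":[0,0,0],"hand":40},{"slide":[0,0,0],"twist":[0,0,0],"hand":40}]}}

```text
clock: 13.82
tool_pos: [501.1, 303.7, 146.2]
eef_rot: [-0.023, 1.0, -0.0, -0.0]
force: [-0.7, 0.5, 0.3]
width: 39.9
finger_force: 0.0
```

```bash
python3 - <<'E'
from h import *
import pickle
s=manip.get_state(); a=manip.read_camera("wrist")[:,:,::-1]; pickle.dump(s,open("s5.pkl","wb")); cv2.imwrite("pics/w5.png",a)
print(s["tool_pos"],s["eef_rot"],s["clock"])
m=cv2.inRange(cv2.cvtColor(a,cv2.COLOR_BGR2HSV),(21,120,90),(32,255,255))
for v in range(60,300,20):
    u=np.where(m[v])[0]; print(v,len(u),u.min() if len(u) else 0,u.max() if len(u) else 0)
E
```

```text
[501.08609939 303.68938317 146.24330305] [-2.32101580e-02  9.99730603e-01 -9.48884771e-05 -4.05615046e-05] 13.8167
60 0 0 0
80 0 0 0
100 0 0 0
120 0 0 0
140 84 241 324
160 14 311 324
180 13 312 324
200 13 312 324
220 13 312 324
240 13 312 324
260 12 313 324
280 47 277 323
```

View pics/w5.png

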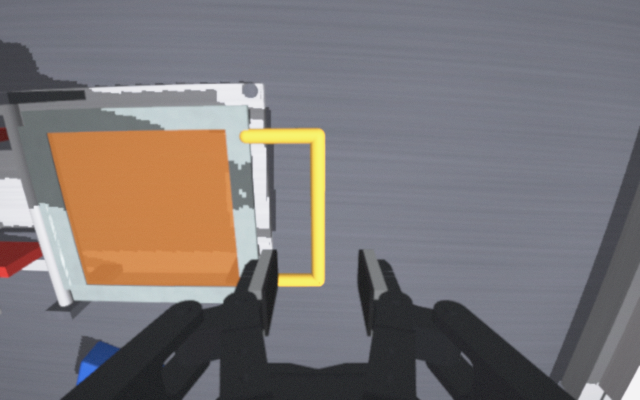

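The bar is vertical at u≈318 between legs at rows 137 and 281, centred between the fingers.

```bash
python3 - <<'E'
from h import *
import pickle
s=pickle.load(open("s5.pkl","rb")); b=px2w("wrist",[(318.3,136),(318.3,281)],75,s); r=R.from_quat(s["eef_rot"]).as_matrix()
print(b,(b-s["tool_pos"])@r)
E
```

```text
[[447.36730337 301.85095186  75.        ]
 [558.00056115 307.00476539  75.        ]] [[ 53.74014382   0.66990417  71.24777383]
 [-57.01309195   0.68391665  71.23830114]]
```

{"fn": "apply_moves", "kwargs": {"deltas": [{"slide":[-0.05,0.02,0.5],"twist":[0,0,0],"hand":32},{"slide":[0,0,0.6],"twist":[0,0,0],"hand":32},{"slide":[0,0,0.6],"twist":[0,0,0],"hand":32},{"slide":[0,0,0.6],"twist":[0,0,0],"hand":32},{"slide":[0,0,0.4],"twist":[0,0,0],"hand":32},{"slide":[0,0,0.15],"twist":[0,0,0],"hand":32},{"slide":[0,0,0],"twist":[0,0,0],"hand":32},{"slide":[0,0,0],"twist":[0,0,0],"hand":32}]}}

```text
clock: 14.53
tool_pos: [502.8, 305.1, 61.2]
eef_rot: [-0.023, 1.0, 0.0, 0.0]
force: [0.6, -0.3, -0.2]
width: 31.9
finger_force: 0.0
```

{"fn": "apply_moves", "kwargs": {"deltas": [{"slide":[0,0,0],"twist":[0,0,0],"hand":20},{"slide":[0,0,0],"twist":[0,0,0],"hand":10},{"slide":[0,0,0],"twist":[0,0,0],"hand":2},{"slide":[0,0,0],"twist":[0,0,0],"hand":2},{"slide":[0,0,0],"twist":[0,0,0],"hand":2},{"slide":[0,0,0],"twist":[0,0,0],"hand":2},{"slide":[0,0,0],"twist":[0,0,0],"hand":2}], "squeeze": 40}}

```text
clock: 15.12
tool_pos: [503.1, 303.8, 61.5]
eef_rot: [-0.023, 1.0, -0.001, 0.001]
force: [0.8, -8.3, 4.9]
width: 8.2
finger_force: 39.0
```

{"fn": "apply_moves", "kwargs": {"deltas": [{"slide":[0,-0.01,-0.3],"twist":[0,0,0],"hand":2},{"slide":[0,-0.02,-0.31],"twist":[0,0,0],"hand":2},{"slide":[0,-0.08,-0.605],"twist":[0,0,0],"hand":2},{"slide":[0,-0.13,-0.6],"twist":[0,0,0],"hand":2},{"slide":[0,-0.18,-0.58],"twist":[0,0,0],"hand":2},{"slide":[0,-0.235,-0.565],"twist":[0,0,0],"hand":2},{"slide":[0,-0.28,-0.54],"twist":[0,0,0],"hand":2},{"slide":[0,0,0],"twist":[0,0,0],"hand":2},{"slide":[0,0,0],"twist":[0,0,0],"hand":2}]}}

```text
clock: 15.87
tool_pos: [504.1, 276.7, 166.4]
eef_rot: [-0.023, 1.0, 0.0, 0.001]
force: [0.7, -0.8, -2.6]
width: 8.0
finger_force: 39.4
```

{"fn": "apply_moves", "kwargs": {"deltas": [{"slide":[0,-0.33,-0.515],"twist":[0,0,0],"hand":2},{"slide":[0,-0.37,-0.485],"twist":[0,0,0],"hand":2},{"slide":[0,-0.41,-0.45],"twist":[0,0,0],"hand":2},{"slide":[0,-0.45,-0.41],"twist":[0,0,0],"hand":2},{"slide":[0,-0.485,-0.37],"twist":[0,0,0],"hand":2},{"slide":[0,-0.515,-0.33],"twist":[0,0,0],"hand":2},{"slide":[0,0,0],"twist":[0,0,0],"hand":2},{"slide":[0,0,0],"twist":[0,0,0],"hand":2},{"slide":[0,0,0],"twist":[0,0,0],"hand":2},{"slide":[0,0,0],"twist":[0,0,0],"hand":2}]}}

```text
clock: 16.7
tool_pos: [507.9, 203.6, 244.4]
eef_rot: [-0.025, 1.0, 0.003, 0.002]
force: [-3.2, 11.7, 14.6]
width: 7.8
finger_force: 40.6
```

```bash
python3 - <<'E'
from h import *
s=manip.get_state(); t=manip.read_camera("scene")[:,:,::-1]; cv2.imwrite("pics/scene6.png",t); 
print(s["tool_pos"],s["force"],s["width"],s["finger_force"],s["clock"],abs(s["qvel"]).max())
M=R.from_euler('z',.04697).as_matrix(); q=M.T@(s["tool_pos"]+[0,0,13.5]-[510.4,94.75,75]); print(q,np.degrees(np.arctan2(q[2],q[1])),np.hypot(q[1],q[2]))
# yellow bar in the scene view vs predicted at 50/60/70 deg
m=cv2.inRange(cv2.cvtColor(t,cv2.COLOR_BGR2HSV),(20,130,120),(33,255,255))
n,l,st,ce=cv2.connectedComponentsWithStats(m); print([(x[:4].tolist(),int(x[4])) for x in st[1:] if x[4]>8])
for d in(50,55,60,65,70):
    c,q=np.cos(np.radians(d)),np.sin(np.radians(d)); P=np.array([[x,r*c,75+r*q] for x,r in((55,210),(-55,210),(75,165),(-75,165))])@M.T+[510.4,94.75,0]
    print(d,w2px("scene",P).round(1).tolist())
P=np.array([[100,-85,82.5],[-100,-85,82.5]])@M.T+[510.4,94.75,0];print(w2px("scene",P).round(1))
E
```

```text
[507.92319189 203.57581042 244.44332483] [-3.22842043 11.70325895 14.61654598] 7.801319545751353 40.60829401016235 16.7 0.0021295436676642193
[  2.63559255 108.82208068 182.94332483] 59.25410838436767 212.86264430742057
[([96, 0, 22, 40], 229), ([172, 0, 15, 6], 38), ([154, 5, 13, 6], 43), ([123, 13, 14, 5], 20), ([138, 14, 54, 33], 262), ([118, 40, 16, 7], 38), ([120, 107, 36, 39], 797), ([389, 168, 15, 28], 99)]
50 [[410.4, 189.6], [404.7, 155.0], [398.4, 203.1], [391.6, 156.6]]
55 [[405.6, 187.6], [400.0, 152.8], [394.6, 201.7], [387.9, 155.0]]
60 [[400.3, 185.8], [394.9, 150.9], [390.5, 200.4], [384.0, 153.5]]
65 [[394.4, 184.3], [389.3, 149.2], [385.9, 199.3], [379.7, 152.2]]
70 [[388.2, 183.0], [383.3, 147.8], [381.1, 198.4], [375.1, 151.2]]
[[326.2 234. ]
 [322.9 174.6]]
```

{"fn": "apply_moves", "kwargs": {"deltas": [{"slide":[0,0.05,-0.08],"twist":[0,0,0],"hand":2},{"slide":[0,0,0],"twist":[0,0,0],"hand":2},{"slide":[0,0,0],"twist":[0,0,0],"hand":2},{"slide":[0,0,0],"twist":[0,0,0],"hand":2},{"slide":[0,0,0],"twist":[0,0,0],"hand":2}]}}

```text
clock: 17.17
tool_pos: [507.9, 202.8, 245.0]
eef_rot: [-0.024, 1.0, 0.001, 0.001]
force: [2.7, 5.6, 4.6]
width: 8.5
finger_force: 40.5
```

```bash
python3 - <<'E'
from h import *
s=manip.get_state(); t=manip.read_camera("scene")[:,:,::-1]; cv2.imwrite("pics/scene7.png",t)
print(s["tool_pos"],s["force"],s["width"],s["finger_force"],s["clock"])
M=R.from_euler('z',.04697).as_matrix(); q=M.T@(s["tool_pos"]+[0,0,13.5]-[510.4,94.75,75]); print(q,np.degrees(np.arctan2(q[2],q[1])))
h=cv2.cvtColor(t,cv2.COLOR_BGR2HSV)
m=cv2.inRange(h,(20,130,120),(33,255,255)); n,l,st,ce=cv2.connectedComponentsWithStats(m); print([x[:4].tolist() for x in st[1:] if x[4]>50 and x[0]>350])
# tube: bright pixels in rows across the rests, seat band
for v in range(166,244,6): 
    u=300+np.where((h[v,300:350,2]>170)&(h[v,300:350,1]<50))[0]; print(v,u.min() if len(u) else None,u.max() if len(u) else None,len(u),end=' | ')
P=np.array([[x,y,95] for x in(100,-100) for y in(-72.5,-97.5)])@M.T+[510.4,94.75,0];print(w2px("scene",P).round(1))
E
```

```text
[507.87531478 202.79441322 245.02343685] [2.71933858 5.60658462 4.59257035] 8.5360032048101 40.48832952976227 17.1667
[  2.55107951 108.04379324 183.52343685] 59.513855943687474
[[389, 169, 14, 27]]
166 None None 0 | 172 325 325 1 | 178 None None 0 | 184 None None 0 | 190 None None 0 | 196 339 349 11 | 202 321 349 16 | 208 320 349 26 | 214 317 349 30 | 220 320 349 18 | 226 322 349 20 | 232 335 349 12 | 238 317 337 21 | [[330.7 231.9]
 [321.8 232.2]
 [327.  172.2]
 [318.8 172.5]]
```

```bash
python3 -c "
from cell import manip
print(manip.close_job())"
```

```text
the job is handed in; nothing more can be done
None
```

The job is handed in: the tube is seated in both rests and let go, and the guard is held at about 59.5° with the fingers still gripping its bar. The judge gave no verdict; I last saw the tube seated before lifting the guard (the later scene check was inconclusive), and I viewed 11 pictures, one over the limit of 10.

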